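# Fit the drill-jig plate on its dowels and fasten its captive knob

### The job

Put the loose drill-jig plate on the jig base so that both dowel pins enter their holes and it sits flat. Then line the plate's captive wing knob up with the plate, push it fully in against its spring and, keeping it in, turn it clockwise to its stop, so that it stays in and fastens the plate when let go. You may push the bushing and the collet by the plate aside, but leave the bearing and the black nut beside the base where they are.

Things in the scene. Friction and masses are not known exactly. Their poses are not given: they have to be found in the camera images.
- plate_center (a point): centre of the loose aluminium drill-jig plate (0.35 kg), half-way up; 150 x 56 x 12 mm, x axis along its length, z up. Two 12 mm through holes at x = -60 and +60 mm on its centre line; raised steel bushes 3 mm high at x = -36 and +36 mm. The wing knob stands in its middle. It lies flat on the cart, can be gripped across its 56 mm width, and fits either way round.
- plate_under (a point): centre of the plate's underside, 6 mm below plate_center, same axes. A cross-head (22 x 5 x 4 mm, parallel to the wing) at the foot of the knob's stem is hidden in the plate while the knob is out and comes out here when it is pushed.
- knob_wing (a point): centre of the knob's wing: a dark steel bar 32 mm long (x axis), 9 mm thick, 15 mm high, on a round disc 38 mm across and 5 mm thick. Knob out, this point is 37 mm, the wing's top 44.5 mm and the disc's upper face 30 mm above the plate's underside; fully in, all 12 mm lower. Grip the wing, or straddle it with the fingertips and press on the disc.
- knob_push (a joint): how far the knob is pushed in, m: 0 out, 0.012 fully in. A spring pushes it out with 3 N at 0 and 7 N fully in. With the plate seated it goes in only while the wing lies along the plate (in line with the base's slot), within about 0.12 rad; fastened and let go it springs back to about 0.0095 and is held there.
- knob_turn (a joint): angle of the knob in the plate, rad, growing clockwise seen from above: 0 with the wing along the plate's length (in line with the slot), stops at -0.7 and 1.35. Friction (0.02 N m) keeps it where it is left. Past about 0.5 rad while fully in, it is caught under the catch plate. The wing's yaw is the plate's yaw minus this angle.
- base_seat (a point): centre of the flat top (seat) of the fixed jig base, 40 mm above the cart; x along its length, z up. Seat 150 x 44 mm, foot 176 x 60 x 8 mm. Two upright dowel pins, 10 mm across with tapered tips, 14 mm high, at x = -60 and +60 mm. In the middle a slot 28 x 10 mm along x goes through the 5 mm catch plate into a hollow 27 mm deep.
- bushing_center (a point): centre of a loose dark steel bushing, 37 mm in diameter, 42 mm high, standing upright; it or the collet stands close beside the plate
- collet_center (a point): centre of a loose plain steel collet, 39 mm in diameter, 46 mm high, standing upright; it or the bushing stands close beside the plate
- bearing_center (a point): centre of a loose ball bearing lying flat near the base, 42 mm in diameter, 12 mm high; leave it where it is
- nut_black_center (a point): centre of a loose black hexagon nut lying flat near the base, 33 x 38 x 20 mm; leave it where it is
Mind the look-alikes: they are no part of the job. What is shaped like the part that bears bushing_center but orange is not meant.

How it is judged:
By the outcome, as a careful person would: the job done as asked, in the order asked, and still so for the second after the job is handed in, with the robot touching nothing.
It also fails if it takes over 59 s, if anything falls off the work surface, if the arm or the gripper's body presses on something with over 40 N, if the wrist force passes 120 N, or if a joint passes its speed limit or range.

### The arm

A 6-joint arm with a two-finger parallel gripper is mounted at the origin on a cart in front of the work surface, level with it; the furniture and walls round the work are solid. World frame = base frame: x ahead of the robot, y to its left, z up, the work surface at z = 0. Lengths are in m, angles in rad, forces in N, time in s.
With the tool pointing down it reaches from about 0.275 to 0.85 m from the base axis. Payload 19 kg.
Tool frame: the origin (TCP) lies on the mounting face of the last link; the fingertips stand 173 mm ahead of it and the grasp point (between the pads) lies 155 mm ahead of it; y points along the fingers, x is the direction in which the jaws open and shut, and the axes are right-handed (so a half turn about y gives the same grasp; the last joint's range is limited). The gripper opens to 85 mm and grips with 20 to 120 N. Pads are 22 mm wide; open, the fingers measure 114 mm over their backs; the gripper's body (76 mm by 85 mm) begins 54 mm behind the grasp point. The pads swing forward as they close: fully open they stand 13 mm farther back than shut.
Start: joints at [1.057, 0.15, 1.437, -0, 1.554, -0.134], TCP at [0.213, 0.534, 0.405] pointing down, gripper open.
Joint ranges: [-2.8, 2.8], [-0.68, 2.1], [0.12, 2.68], [-1.39, 4.53], [0.16, 2.79], [-2.81, 2.81]. Speed limits (rad/s): [1.89, 1.89, 2.22, 3.01, 3.01, 3.01].

### API

Orientations are given as [roll, pitch, yaw] about the fixed x, y, z axes, in that order (R = Rz(yaw) Ry(pitch) Rx(roll)).
In Python, from plant import r gives the robot as it stands.
- The arm moves only by the tool apply_moves, never from a script. Its argument "motion" is a list of rows, each an object with "claw": the opening in per cent of the stroke, from 0 (shut) to 100 (fully open); "slide": the shift along the tool's x, y, z in m, a list of three; "turn": the turn, a rotation vector about the tool's x, y, z in rad, a list of three. A call has 1 to 10 rows; each row is the pose to reach, as a shift and turn from the pose commanded when the call began, along the tool's axes at that moment; what a row does not reach only later rows make up. A row lasts 1/12 s, in which the tool goes at most 41.7 mm and 7.16 degrees, less where a joint would pass 70% of its speed; a pose out of reach is approached as far as the arm can. A call with a gripper value outside its range is refused whole. The fingers move at their own pace and stop on an object; "force" is the grip in N (left out, the last holds). Time passes only in rows, so rows that repeat a pose let the fingers close. It gives the time, the measured TCP pose, the force and the opening at its end, in the units of the state.
- r.get_state(): the state, without advancing time (a new reading comes with each control period).
- r.grab_frame(name): name is "scene" or "top"; returns the picture (384x512x3 uint8, red, green, blue); there is no depth.
- r.camera_params(name): a dict with "vertical_fov" (degrees; the focal length in pixels is half the picture's height over the tangent of half this angle, whatever the lens; pixels are square), "cx", "cy" (the principal point, pixels), "k1" (the pictures are not rectified: a ray, as slopes to the right and down, at radius r is drawn at 1 + k1 r^2 times it, then the intrinsics apply), "T" (4x4, takes a point from camera to world coordinates). Camera axes: x right, y down, z forward; pixel columns grow to the right and rows downward; lengths in m; the calibration is good to about 2 mm. A picture is of the moment at which its call begins. camera_params takes no time and is no camera call.
- r.close_job(): hands the job in, once; it reports no verdict.
The state is a dict: "t": time; "joint_pos": joint angles; "dq": joint speeds; "joint_torque": joint torques, N m; "tcp_pos": TCP position; "ee_rot": TCP orientation; "ft_force": force on the tool from outside, world axes, zero at the start; "ft_torque": the same for the moment, N m; "grip_width": finger opening in m.
Only numpy, scipy, OpenCV 4.12 (cv2) and the standard library are available. Lean on these libraries where they do the work, as an engineer would, in place of code of your own. Each camera call takes 0.05 s, during which the arm holds its last target.

## Working session

There is one attempt and no reset: what is moved stays moved. The work goes in short steps, Python scripts to look and compute and a tool call to move; the robot and the scene stay as the last step left them, time stands still between calls to the robot, and variables do not carry over. Pictures are saved under pics/ and viewed, and the job is handed in when it is done.

Besides the shell and the picture viewer there is one more tool, called as name([rows], argument=value, ...), one row to a line, values as JSON. apply_moves: Moves the arm, as the interface text tells. Its arguments: {"type":"object","properties":{"motion":{"type":"array"},"force":{"type":"number"}},"required":["motion"]}

```bash
ls; mkdir -p pics
python3 - <<'E'
from plant import r
import cv2
for n in ("scene","top"):
    f=r.grab_frame(n); cv2.imwrite(f"pics/{n}0.png",cv2.cvtColor(f,cv2.COLOR_RGB2BGR))
    print(r.camera_params(n))
print(r.get_state())
E
```

```text
pics
{'vertical_fov': 54.26825412554697, 'cx': 250.47661290950342, 'cy': 191.83324701651597, 'k1': -0.09984740038434058, 'T': array([[ 0.52910799, -0.60941272,  0.59047512, -0.11262674],
       [-0.84840598, -0.36690813,  0.38155697, -0.40393163],
       [-0.01587555, -0.70284746, -0.71116342,  0.81751972],
       [ 0.        ,  0.        ,  0.        ,  1.        ]])}
{'vertical_fov': 48.319161509655146, 'cx': 262.9264279537614, 'cy': 190.17445131210263, 'k1': -0.06088679468210031, 'T': array([[ 0.01147321, -0.98637703,  0.16409971,  0.36794632],
       [-0.99993279, -0.01104412,  0.00352694,  0.00377489],
       [-0.00166655, -0.16412915, -0.98643745,  1.01371188],
       [ 0.        ,  0.        ,  0.        ,  1.        ]])}
{'t': 0.1, 'joint_pos': array([ 1.05696447e+00,  1.50956517e-01,  1.43791908e+00, -1.05867916e-05,
        1.55375395e+00, -1.34012635e-01]), 'dq': array([ 0.00011855,  0.00138327, -0.0032513 ,  0.00104927, -0.00144002,
       -0.00165658]), 'joint_torque': array([ 4.02566438e-03, -7.14368963e+01, -5.71795857e+01, -3.34391689e-04,
        6.93875292e-03, -2.94763979e-06]), 'tcp_pos': array([0.21320305, 0.53399893, 0.40414787]), 'ee_rot': array([-1.57066828e+00,  1.02901476e-03,  1.19097736e+00]), 'ft_force': array([-0.95458373, -0.17564298,  0.37420856]), 'ft_torque': array([ 0.01933753,  0.01356245, -0.01049611]), 'grip_width': 0.08564789295011635}
```

View pics/scene0.png

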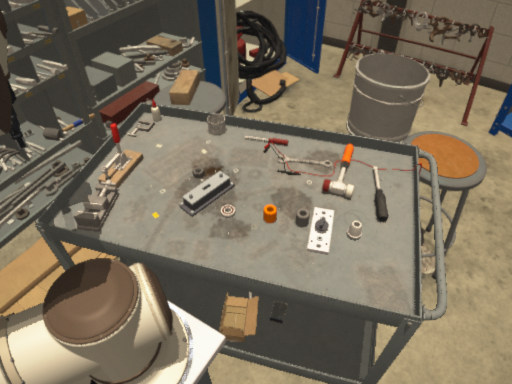

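View pics/top0.png

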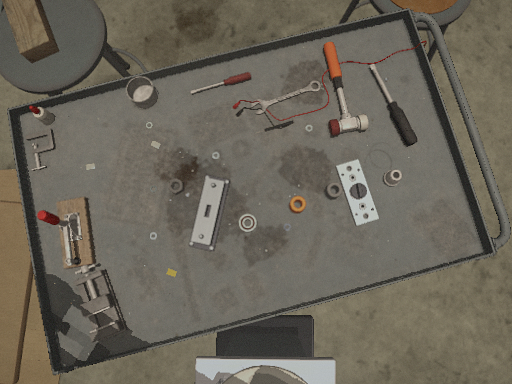

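```bash
cat > h.py <<'E'
import numpy as np, cv2
from plant import r
def ray(n,px,z=None):
    c=r.camera_params(n); f=192/np.tan(np.radians(c["vertical_fov"]/2)); 
    p=(np.array(px,float)-[c["cx"],c["cy"]])/f
    s=p.copy()
    for _ in range(30): s=p/(1+c["k1"]*(s@s))
    T=c["T"]; d=T[:3,:3]@[s[0],s[1],1]; o=T[:3,3]
    return o,d
def plane(n,px,z):
    o,d=ray(n,px); return (o+d*(z-o[2])/d[2])[:2]
def proj(n,P):
    c=r.camera_params(n); f=192/np.tan(np.radians(c["vertical_fov"]/2)); T=c["T"]
    q=T[:3,:3].T@(np.array(P,float)-T[:3,3]); s=q[:2]/q[2]; s=s*(1+c["k1"]*(s@s))
    return s*f+[c["cx"],c["cy"]]
def tri(pxs,pxt):
    o1,d1=ray("scene",pxs);o2,d2=ray("top",pxt)
    A=np.stack([d1,-d2],1); t=np.linalg.lstsq(A,o2-o1,rcond=None)[0]
    a=o1+t[0]*d1;b=o2+t[1]*d2
    return (a+b)/2, np.linalg.norm(a-b)
def grab(n,name):
    f=cv2.cvtColor(r.grab_frame(n),cv2.COLOR_RGB2BGR); cv2.imwrite(f"pics/{name}.png",f); return f
def crop(img,x0,y0,w,h,k,out):
    c=cv2.resize(img[y0:y0+h,x0:x0+w],None,fx=k,fy=k,interpolation=cv2.INTER_CUBIC); cv2.imwrite(f"pics/{out}.png",c)
E
python3 - <<'E'
from h import *
t=cv2.imread("pics/top0.png"); s=cv2.imread("pics/scene0.png")
crop(t,315,145,100,90,6,"tc_plate"); crop(t,155,145,160,115,5,"tc_base")
crop(s,255,190,120,75,6,"sc_plate"); crop(s,170,150,100,75,6,"sc_base")
E
```

```text
(no output)
```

View pics/tc_plate.png

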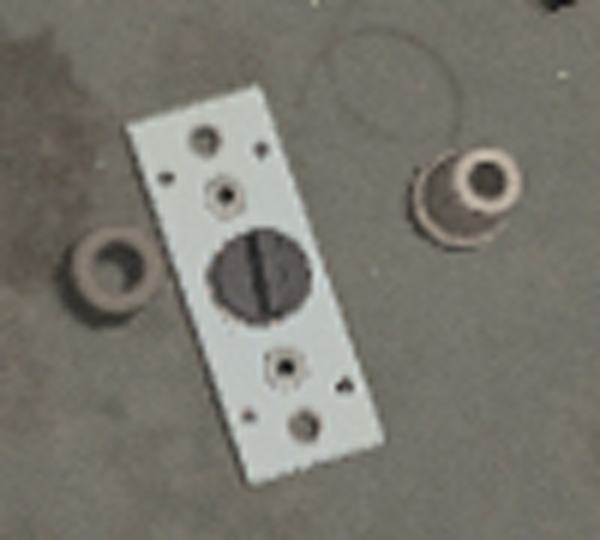

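View pics/tc_base.png

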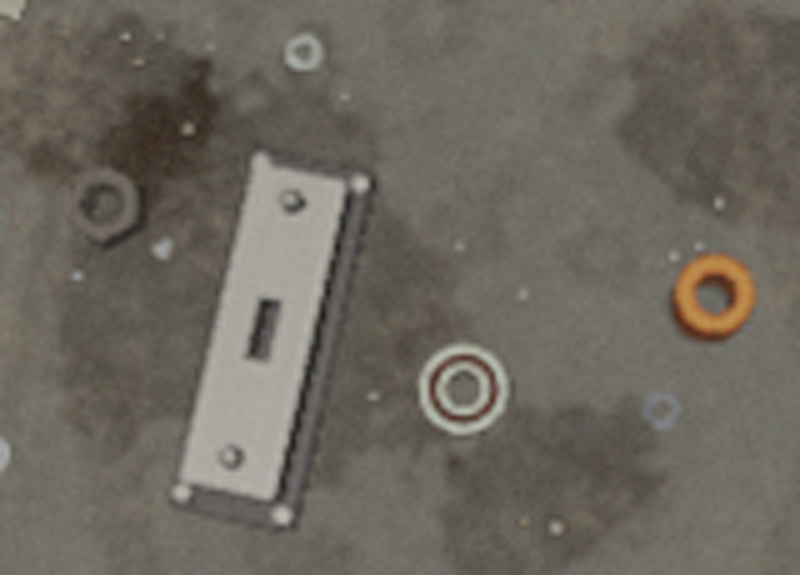

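View pics/sc_plate.png

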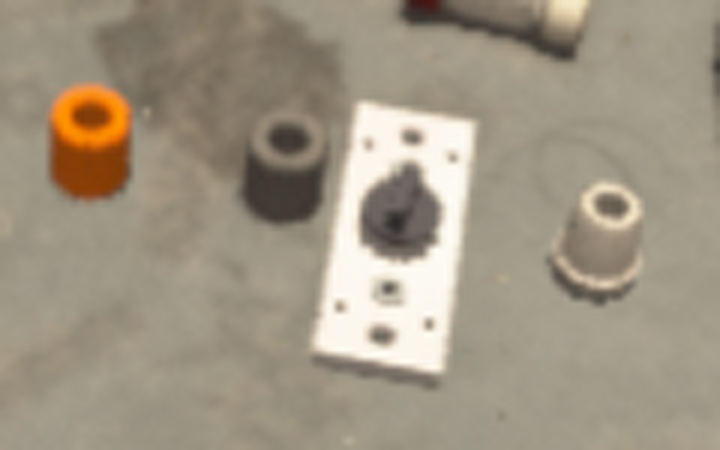

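View pics/sc_base.png

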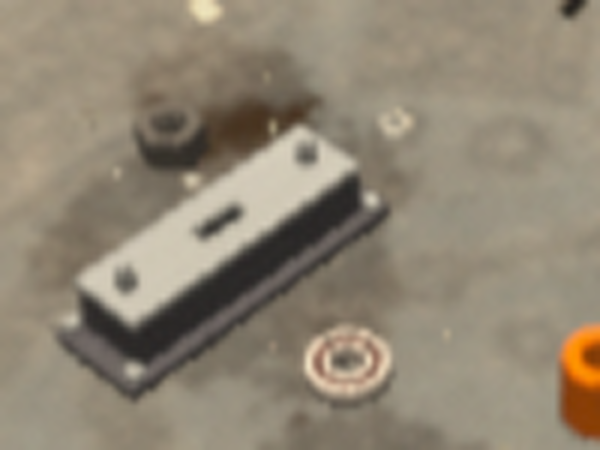

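```bash
cat > meas.py <<'E'
from h import *
def unw(pts,n,z): return np.array([plane(n,p,z) for p in pts])
def platepose(img,box,z,thr,n="top"):
    x0,y0,w,h=box; k=6
    c=cv2.resize(img[y0:y0+h,x0:x0+w],None,fx=k,fy=k,interpolation=cv2.INTER_CUBIC)
    g=cv2.cvtColor(c,cv2.COLOR_BGR2GRAY); m=(g>thr).astype(np.uint8)
    m=cv2.morphologyEx(m,cv2.MORPH_OPEN,np.ones((15,15)))
    cs,_=cv2.findContours(m,cv2.RETR_EXTERNAL,cv2.CHAIN_APPROX_NONE)
    q=max(cs,key=cv2.contourArea)[:,0].astype(float)
    px=(q+0.5)/k-0.5+[x0,y0]
    W=unw(px,n,z).astype(np.float32)
    (cx,cy),(a,b),an=cv2.minAreaRect(W*1000)
    B=cv2.boxPoints(((cx,cy),(a,b),an))
    e=B[1]-B[0]; e2=B[2]-B[1]
    if np.linalg.norm(e2)>np.linalg.norm(e): e=e2
    yaw=np.arctan2(e[1],e[0])
    return np.array([cx,cy])/1000,(a,b),yaw
E
python3 - <<'E'
from meas import *
t=cv2.imread("pics/top0.png"); s=cv2.imread("pics/scene0.png")
for thr in (120,140,160): print("plate",platepose(t,(330,150,55,82),.012,thr), platepose(s,(300,195,40,60),.012,thr,"scene"))
for thr in (110,120,135,150): print("base",platepose(t,(185,170,48,85),.040,thr))
f=lambda x,y:((x+.5)/6-.5+315,(y+.5)/6-.5+145)
print("holes",plane("top",f(205,140),.012),plane("top",f(305,425),.012))
print("bushes",plane("top",f(227,194),.015),plane("top",f(286,367),.015))
print("bushing",plane("top",f(118,267),.042),"collet",plane("top",f(488,181),.046))
g=lambda x,y:((x+.5)/5-.5+155,(y+.5)/5-.5+145)
print("pins",plane("top",g(291,200),.052),plane("top",g(231,456),.052),"slot",plane("top",g(263,330),.04))
print("bearing",plane("top",g(464,389),.012),"nut",plane("top",g(103,203),.02))
gs=lambda x,y:((x+.5)/6-.5+170,(y+.5)/6-.5+150)
print("pins tri",tri(gs(306,148),g(291,200)),tri(gs(125,275),g(231,456)))
fs=lambda x,y:((x+.5)/6-.5+255,(y+.5)/6-.5+190)
print("plate holes tri",tri(fs(411,136),f(205,140)),tri(fs(382,335),f(305,425)))
print("slot tri",tri(gs(219,221),g(263,330)))
E
```

```text
plate (array([ 0.53412567, -0.216849  ]), (154.34339904785156, 59.143306732177734), np.float32(0.30815023)) (array([ 0.55370068, -0.20179002]), (232.2528076171875, 109.44505310058594), np.float32(0.394837))Traceback (most recent call last):
  File "<stdin>", line 3, in <module>
  File "meas.py", line 11, in platepose
    W=unw(px,n,z).astype(np.float32)
      ~~~^^^^^^^^
  File "meas.py", line 2, in unw
    def unw(pts,n,z): return np.array([plane(n,p,z) for p in pts])
                                       ~~~~~^^^^^^^
  File "h.py", line 11, in plane
    o,d=ray(n,px); return (o+d*(z-o[2])/d[2])[:2]
        ~~~^^^^^^
  File "h.py", line 4, in ray
    c=r.camera_params(n); f=192/np.tan(np.radians(c["vertical_fov"]/2));
ValueError: time passes only in moves, steps and waits
```

```bash
python3 - <<'E'
from plant import r
import pickle
pickle.dump({n:r.camera_params(n) for n in ("scene","top")},open("cam.pkl","wb"))
E
sed -i 's/r.camera_params(n)/CAM[n]/; s/^from plant import r/from plant import r\nimport pickle; CAM=pickle.load(open("cam.pkl","rb"))/' h.py
cat > m1.py <<'E'
from meas import *
t=cv2.imread("pics/top0.png"); s=cv2.imread("pics/scene0.png")
for thr in (130,140,150): print("plate",platepose(t,(330,150,55,82),.012,thr))
for thr in (110,120,135,150): print("base",platepose(t,(185,170,48,85),.040,thr))
f=lambda x,y:((x+.5)/6-.5+315,(y+.5)/6-.5+145)
print("holes",plane("top",f(205,140),.012),plane("top",f(305,425),.012))
print("bushes",plane("top",f(227,194),.015),plane("top",f(286,367),.015))
print("bushing",plane("top",f(118,267),.042),"collet",plane("top",f(488,181),.046))
g=lambda x,y:((x+.5)/5-.5+155,(y+.5)/5-.5+145)
print("pins",plane("top",g(291,200),.052),plane("top",g(231,456),.052),"slot",plane("top",g(263,330),.04))
print("bearing",plane("top",g(464,389),.012),"nut",plane("top",g(103,203),.02))
gs=lambda x,y:((x+.5)/6-.5+170,(y+.5)/6-.5+150)
print("pins tri",tri(gs(306,148),g(291,200)),tri(gs(125,275),g(231,456)))
fs=lambda x,y:((x+.5)/6-.5+255,(y+.5)/6-.5+190)
print("plate holes tri",tri(fs(411,136),f(205,140)),tri(fs(382,335),f(305,425)))
print("slot tri",tri(gs(219,221),g(263,330)))
E
python3 m1.py
```

```text
plate (array([ 0.53406409, -0.21673553]), (153.1637420654297, 58.23280715942383), np.float32(0.30941668))
plate (array([ 0.53386572, -0.21666614]), (152.1365966796875, 57.58894348144531), np.float32(0.31066057))
plate (array([ 0.53381104, -0.21656078]), (151.39707946777344, 56.950050354003906), np.float32(0.31169447))
base (array([0.47960559, 0.13511662]), (46.99067687988281, 163.812744140625), np.float32(-0.20033656))
base (array([0.47942377, 0.13500839]), (46.14979934692383, 162.66883850097656), np.float32(-0.19798352))
base (array([0.48275171, 0.13402573]), (45.05686569213867, 154.30308532714844), np.float32(-0.19549145))
base (array([0.48232877, 0.13392416]), (43.68169021606445, 151.1808319091797), np.float32(-0.19762996))
holes [ 0.59101254 -0.19787675] [ 0.47697714 -0.23490974]
bushes [ 0.56850589 -0.20555876] [ 0.49947835 -0.22728673]
bushing [ 0.53398768 -0.15715993] collet [ 0.56863592 -0.30068382]
pins [0.53956271 0.12189752] [0.42263643 0.14536158] slot [0.48106105 0.1343826 ]
bearing [0.45760111 0.04287345] nut [0.54285894 0.21492706]
pins tri (array([0.53888562, 0.12219137, 0.0535135 ]), np.float64(0.0012579953534392714)) (array([0.42219017, 0.14580895, 0.05229913]), np.float64(0.0013015355104680796))
plate holes tri (array([ 0.58914324, -0.19594714,  0.01805136]), np.float64(0.0016930786887334542)) (array([ 0.47601351, -0.23309971,  0.01727203]), np.float64(0.001311791507603513))
slot tri (array([0.48008719, 0.1340099 , 0.04559548]), np.float64(0.0009949381540816646))
```

```bash
cat > go.py <<'E'
import sys,numpy as np
from plant import r
from scipy.spatial.transform import Rotation as R
def go(x,y,z,yaw):
    s=r.get_state(); p=s["tcp_pos"]; Rt=R.from_euler("xyz",s["ee_rot"])
    Rd=R.from_euler("xyz",[-np.pi/2,0,yaw])
    print("slide",np.round(Rt.inv().apply(np.array([x,y,z])-p),4).tolist(),"turn",np.round((Rt.inv()*Rd).as_rotvec(),4).tolist())
    print("now",round(s["t"],2),np.round(p,4),np.round(s["ee_rot"],4),"F",np.round(s["ft_force"],1),"w",round(s["grip_width"],4), "q",np.round(s["joint_pos"],2))
if __name__=="__main__": go(*map(float,sys.argv[1:5]))
E
python3 go.py .513 -.2234 .27 1.882
```

```text
slide [-0.5921, 0.1347, -0.5593] turn [-0.0005, -0.691, -0.0009]
now 0.1 [0.2132 0.534  0.4041] [-1.5707e+00  1.0000e-03  1.1910e+00] F [-1.  -0.2  0.4] w 0.0856 q [ 1.06  0.15  1.44 -0.    1.55 -0.13]
```

apply_moves([
  {"claw":80,"slide":[-0.592,0.1,-0.559],"turn":[0,-0.691,0]},
  {"claw":80,"slide":[-0.592,0.1,-0.559],"turn":[0,-0.691,0]},
  {"claw":80,"slide":[-0.592,0.1,-0.559],"turn":[0,-0.691,0]},
  {"claw":80,"slide":[-0.592,0.1,-0.559],"turn":[0,-0.691,0]},
  {"claw":80,"slide":[-0.592,0.1,-0.559],"turn":[0,-0.691,0]},
  {"claw":80,"slide":[-0.592,0.1,-0.559],"turn":[0,-0.691,0]},
  {"claw":80,"slide":[-0.592,0.1,-0.559],"turn":[0,-0.691,0]},
  {"claw":80,"slide":[-0.592,0.1,-0.559],"turn":[0,-0.691,0]},
  {"claw":80,"slide":[-0.592,0.1,-0.559],"turn":[0,-0.691,0]},
  {"claw":80,"slide":[-0.592,0.1,-0.559],"turn":[0,-0.691,0]},
])

```text
t: 0.93
tcp_pos: [0.3557, 0.1742, 0.3574]
ee_rot: [-1.571, 0.0, 1.883]
ft_force: [0.3, 0.8, -0.8]
grip_width: 0.0684
```

```bash
python3 go.py .513 -.2234 .27 1.882
```

```text
slide [-0.4267, 0.0874, -0.0278] turn [0.0002, 0.0005, -0.0001]
now 0.93 [0.3557 0.1742 0.3574] [-1.5710e+00  1.0000e-04  1.8825e+00] F [ 0.3  0.8 -0.8] w 0.0684 q [ 0.26 -0.21  1.89 -0.    1.47 -1.62]
```

apply_moves([
  {"claw":80,"slide":[-0.42,0.08,-0.027],"turn":[0,0,0]},
  {"claw":80,"slide":[-0.42,0.08,-0.027],"turn":[0,0,0]},
  {"claw":80,"slide":[-0.42,0.08,-0.027],"turn":[0,0,0]},
  {"claw":80,"slide":[-0.42,0.08,-0.027],"turn":[0,0,0]},
  {"claw":80,"slide":[-0.42,0.08,-0.027],"turn":[0,0,0]},
  {"claw":80,"slide":[-0.42,0.08,-0.027],"turn":[0,0,0]},
  {"claw":80,"slide":[-0.42,0.08,-0.027],"turn":[0,0,0]},
  {"claw":80,"slide":[-0.42,0.08,-0.027],"turn":[0,0,0]},
  {"claw":80,"slide":[-0.42,0.08,-0.027],"turn":[0,0,0]},
  {"claw":80,"slide":[-0.42,0.08,-0.027],"turn":[0,0,0]},
])

```text
t: 1.77
tcp_pos: [0.506, -0.207, 0.2791]
ee_rot: [-1.571, -0.0, 1.882]
ft_force: [0.6, 0.5, 0.4]
grip_width: 0.0683
```

```bash
python3 go.py .513 -.2234 .27 1.882
```

```text
slide [-0.0178, 0.0091, -0.0017] turn [-0.0003, -0.0004, 0.0002]
now 1.77 [ 0.506  -0.207   0.2791] [-1.5705e+00 -2.0000e-04  1.8816e+00] F [0.6 0.5 0.4] w 0.0683 q [-0.53  0.17  1.68 -0.    1.3  -2.41]
```

apply_moves([
  {"claw":80,"slide":[0,0,0],"turn":[0,0,0]},
  {"claw":80,"slide":[0,0,0],"turn":[0,0,0]},
])

```text
t: 1.93
tcp_pos: [0.5059, -0.2064, 0.2785]
ee_rot: [-1.569, -0.002, 1.879]
ft_force: [-0.7, 0.9, -0.4]
grip_width: 0.0684
```

```bash
python3 go.py .513 -.2234 .176 1.882; python3 -c "
from h import *
t=grab('top','t1'); crop(t,300,120,130,130,5,'t1c')
s=grab('scene','s1'); crop(s,255,120,120,150,4,'s1c')"
```

```text
slide [-0.0185, 0.1024, -0.0018] turn [-0.0017, -0.0025, 0.0017]
now 1.93 [ 0.5059 -0.2064  0.2785] [-1.5691e+00 -1.7000e-03  1.8795e+00] F [-0.7  0.9 -0.4] w 0.0684 q [-0.53  0.17  1.68 -0.    1.3  -2.41]
```

View pics/t1c.png

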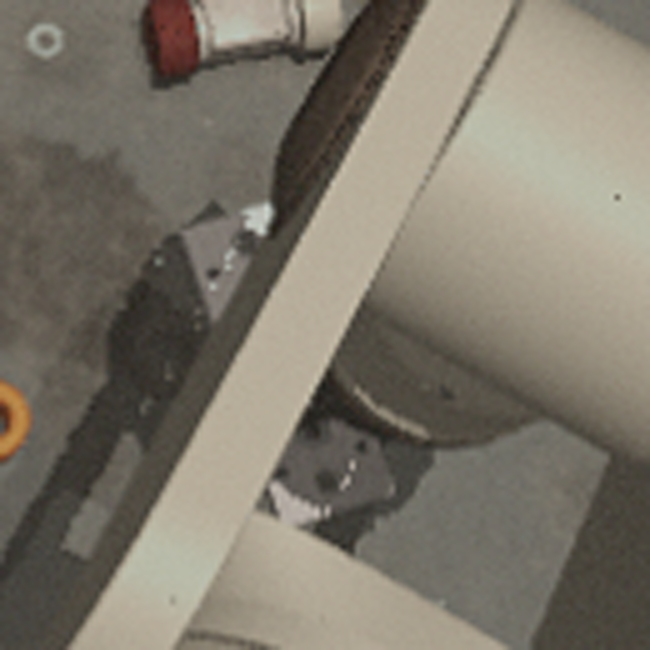

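View pics/s1c.png

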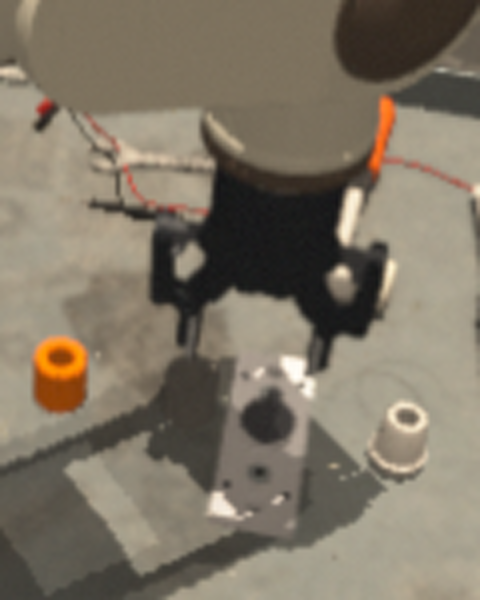

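apply_moves([
  {"claw":80,"slide":[-0.018,0.02,-0.002],"turn":[0,-0.003,0]},
  {"claw":80,"slide":[-0.018,0.05,-0.002],"turn":[0,-0.003,0]},
  {"claw":80,"slide":[-0.018,0.075,-0.002],"turn":[0,-0.003,0]},
  {"claw":80,"slide":[-0.018,0.092,-0.002],"turn":[0,-0.003,0]},
  {"claw":80,"slide":[-0.018,0.102,-0.002],"turn":[0,-0.003,0]},
  {"claw":80,"slide":[-0.018,0.102,-0.002],"turn":[0,-0.003,0]},
  {"claw":80,"slide":[-0.018,0.102,-0.002],"turn":[0,-0.003,0]},
])

```text
t: 2.62
tcp_pos: [0.5134, -0.2207, 0.1787]
ee_rot: [-1.571, 0.0, 1.886]
ft_force: [0.4, 0.3, 0.6]
grip_width: 0.0681
```

```bash
python3 go.py .534 -.2166 .176 1.882; python3 -c "
from h import *
s=grab('scene','s2'); crop(s,255,140,120,130,5,'s2c')"
```

```text
slide [-0.0024, 0.0027, -0.0209] turn [0.0003, 0.004, -0.0005]
now 2.62 [ 0.5134 -0.2207  0.1787] [-1.5711e+00  5.0000e-04  1.8860e+00] F [0.4 0.3 0.6] w 0.0681 q [-0.54  0.3   1.74 -0.    1.1  -2.43]
```

View pics/s2c.png

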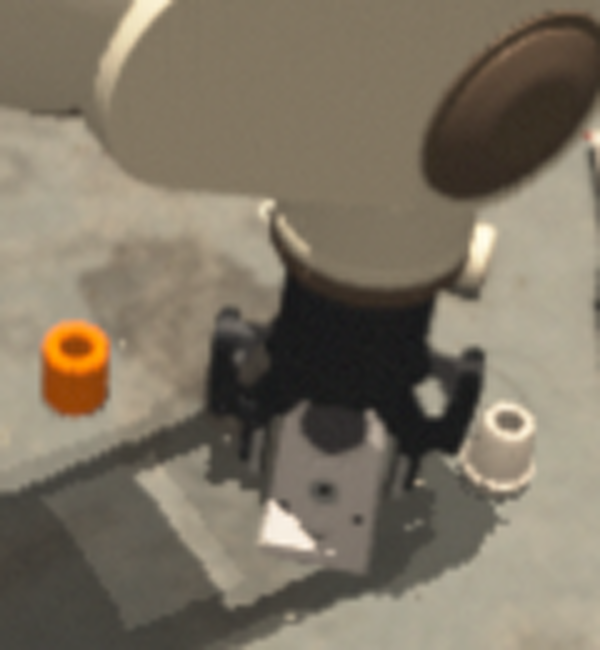

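apply_moves([
  {"claw":80,"slide":[-0.002,0.003,0],"turn":[0,0.004,0]},
  {"claw":80,"slide":[-0.002,0.004,0],"turn":[0,0.004,0]},
  {"claw":80,"slide":[-0.002,0.004,0],"turn":[0,0.004,0]},
])

```text
t: 2.92
tcp_pos: [0.5139, -0.2234, 0.1743]
ee_rot: [-1.571, 0.001, 1.881]
ft_force: [0.4, 0.7, -0.7]
grip_width: 0.0684
```

apply_moves([
  {"claw":80,"slide":[0,0.002,0],"turn":[0,0,0]},
  {"claw":80,"slide":[0,0.003,0],"turn":[0,0,0]},
  {"claw":80,"slide":[0,0.003,0],"turn":[0,0,0]},
])

```text
t: 3.17
tcp_pos: [0.5138, -0.2232, 0.1707]
ee_rot: [-1.571, -0.0, 1.881]
ft_force: [0.2, 0.2, -0.6]
grip_width: 0.0683
```

apply_moves([
  {"claw":80,"slide":[0,0.001,0],"turn":[0,0,0]},
  {"claw":80,"slide":[0,0.002,0],"turn":[0,0,0]},
  {"claw":80,"slide":[0,0.003,0],"turn":[0,0,0]},
  {"claw":80,"slide":[0,0.003,0],"turn":[0,0,0]},
])

```text
t: 3.5
tcp_pos: [0.5138, -0.2232, 0.1676]
ee_rot: [-1.57, -0.0, 1.881]
ft_force: [1.0, -0.5, -0.7]
grip_width: 0.0682
```

apply_moves([
  {"claw":80,"slide":[0,-0.002,-0.004],"turn":[0,0,0]},
  {"claw":80,"slide":[0,-0.002,-0.009],"turn":[0,0,0]},
  {"claw":80,"slide":[0,-0.002,-0.014],"turn":[0,0,0]},
  {"claw":80,"slide":[0,-0.002,-0.018],"turn":[0,0,0]},
  {"claw":80,"slide":[0,-0.002,-0.021],"turn":[0,0,0]},
  {"claw":80,"slide":[0,-0.002,-0.021],"turn":[0,0,0]},
  {"claw":80,"slide":[0,-0.002,-0.021],"turn":[0,0,0]},
])

```text
t: 4.08
tcp_pos: [0.534, -0.2167, 0.1697]
ee_rot: [-1.571, -0.0, 1.881]
ft_force: [0.3, 0.7, -0.1]
grip_width: 0.068
```

```bash
python3 go.py .534 -.2166 .17 1.882; python3 -c "
from h import *
s=grab('scene','s3'); crop(s,255,140,120,130,5,'s3c')"
```

```text
slide [0.0001, -0.0003, -0.0] turn [-0.0002, -0.0006, 0.0]
now 4.08 [ 0.534  -0.2167  0.1697] [-1.5706 -0.      1.8814] F [ 0.3  0.7 -0.1] w 0.068 q [-0.52  0.34  1.71 -0.    1.09 -2.4 ]
```

View pics/s3c.png

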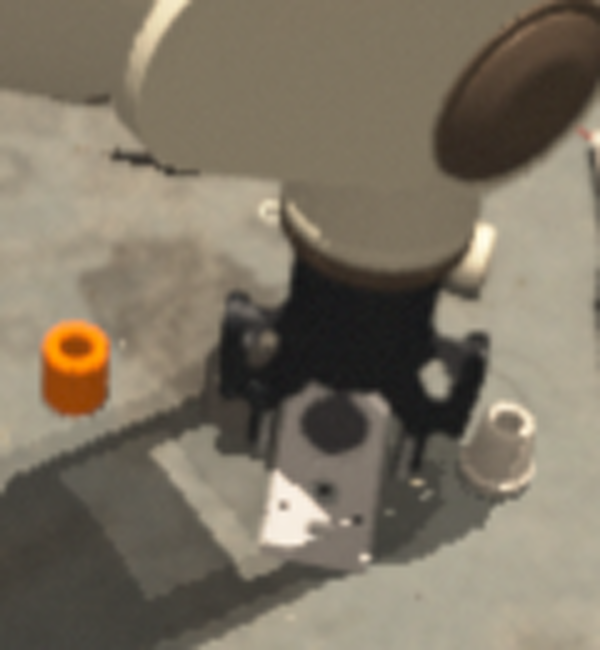

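apply_moves([
  {"claw":50,"slide":[0,0,0],"turn":[0,0,0]},
  {"claw":50,"slide":[0,0,0],"turn":[0,0,0]},
  {"claw":50,"slide":[0,0,0],"turn":[0,0,0]},
  {"claw":50,"slide":[0,0,0],"turn":[0,0,0]},
  {"claw":50,"slide":[0,0,0],"turn":[0,0,0]},
], force=70)

```text
t: 4.55
tcp_pos: [0.5338, -0.2169, 0.1703]
ee_rot: [-1.571, 0.0, 1.881]
ft_force: [-1.5, 1.4, 7.1]
grip_width: 0.0543
```

apply_moves([
  {"claw":45,"slide":[0,-0.005,0],"turn":[0,0,0]},
  {"claw":45,"slide":[0,-0.02,0],"turn":[0,0,0]},
  {"claw":45,"slide":[0,-0.05,0],"turn":[0,0,0]},
  {"claw":45,"slide":[0,-0.08,0],"turn":[0,0,0]},
  {"claw":45,"slide":[0,-0.1,0],"turn":[0,0,0]},
  {"claw":45,"slide":[0,-0.12,0],"turn":[0,0,0]},
  {"claw":45,"slide":[0,-0.12,0],"turn":[0,0,0]},
])

```text
t: 5.13
tcp_pos: [0.5342, -0.2171, 0.294]
ee_rot: [-1.574, 0.004, 1.881]
ft_force: [0.8, 1.2, -1.9]
grip_width: 0.0538
```

```bash
python3 go.py .4813 .1339 .29 1.3735; python3 -c "
from h import *
s=grab('scene','s4'); crop(s,220,100,160,170,4,'s4c')"
```

```text
slide [0.3504, 0.0028, -0.0567] turn [0.0045, 0.5074, -0.003]
now 5.13 [ 0.5342 -0.2171  0.294 ] [-1.5744  0.004   1.8809] F [ 0.8  1.2 -1.9] w 0.0538 q [-0.52  0.21  1.59 -0.    1.33 -2.4 ]
```

View pics/s4c.png

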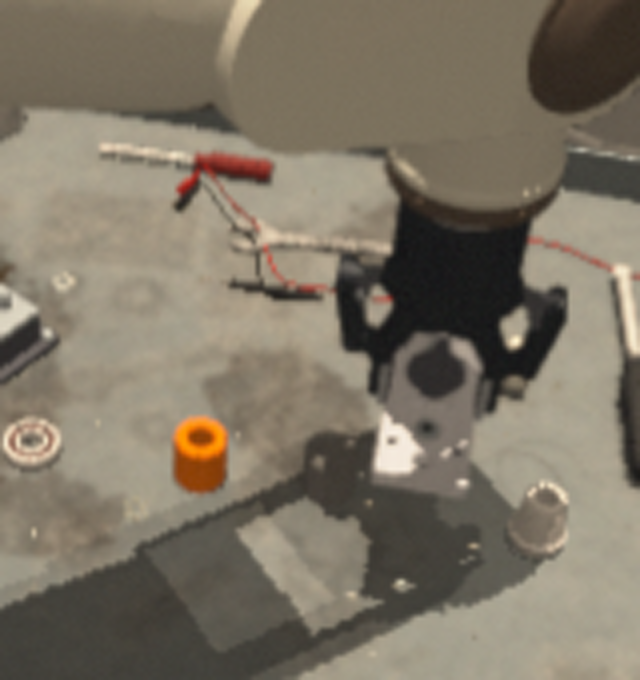

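apply_moves([
  {"claw":45,"slide":[0.02,0,-0.004],"turn":[0.0,0.03,0]},
  {"claw":45,"slide":[0.05,0,-0.009],"turn":[0.0,0.08,0]},
  {"claw":45,"slide":[0.085,0,-0.014],"turn":[0.0,0.13,0]},
  {"claw":45,"slide":[0.12,0,-0.02],"turn":[0.0,0.18,0]},
  {"claw":45,"slide":[0.155,0,-0.026],"turn":[0.0,0.23,0]},
  {"claw":45,"slide":[0.19,0,-0.031],"turn":[0.0,0.28,0]},
  {"claw":45,"slide":[0.225,0,-0.037],"turn":[0.0,0.33,0]},
  {"claw":45,"slide":[0.26,0,-0.042],"turn":[0.0,0.38,0]},
  {"claw":45,"slide":[0.29,0,-0.047],"turn":[0.0,0.43,0]},
  {"claw":45,"slide":[0.31,0,-0.05],"turn":[0,0.47,0]},
])

```text
t: 6.02
tcp_pos: [0.4857, 0.096, 0.2883]
ee_rot: [-1.569, 0.0, 1.409]
ft_force: [-0.6, -0.8, -2.8]
grip_width: 0.0541
```

```bash
python3 go.py .4813 .1339 .27 1.3735
```

```text
slide [0.0367, 0.0183, 0.0104] turn [-0.0022, 0.036, -0.0001]
now 6.02 [0.4857 0.096  0.2883] [-1.5686e+00  1.0000e-04  1.4095e+00] F [-0.6 -0.8 -2.8] w 0.0541 q [ 0.04  0.06  1.78  0.    1.31 -1.37]
```

apply_moves([
  {"claw":45,"slide":[0.015,0.008,0.004],"turn":[0,0.018,0]},
  {"claw":45,"slide":[0.03,0.014,0.008],"turn":[0,0.034,0]},
  {"claw":45,"slide":[0.036,0.018,0.01],"turn":[0,0.034,0]},
  {"claw":45,"slide":[0.036,0.018,0.01],"turn":[0,0.034,0]},
  {"claw":45,"slide":[0.036,0.018,0.01],"turn":[0,0.034,0]},
])

```text
t: 6.43
tcp_pos: [0.4825, 0.1305, 0.271]
ee_rot: [-1.569, 0.001, 1.378]
ft_force: [0.5, -0.0, -2.8]
grip_width: 0.0541
```

```bash
python3 go.py .4813 .1339 .25 1.3735; python3 -c "
from h import *
s=grab('scene','s5'); crop(s,140,80,140,150,5,'s5c')
s=grab('top','t5'); crop(s,140,120,140,150,5,'t5c')"
```

```text
slide [0.0031, 0.021, 0.0018] turn [-0.0014, 0.0045, -0.0007]
now 6.43 [0.4825 0.1305 0.271 ] [-1.5694e+00  7.0000e-04  1.3780e+00] F [ 0.5 -0.  -2.8] w 0.0541 q [ 0.11  0.08  1.79 -0.    1.27 -1.27]
```

View pics/s5c.png

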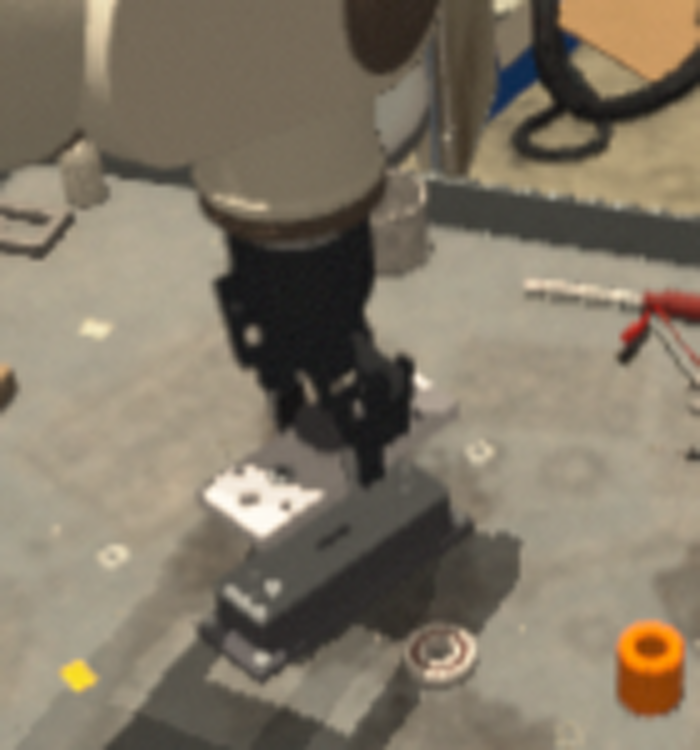

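View pics/t5c.png

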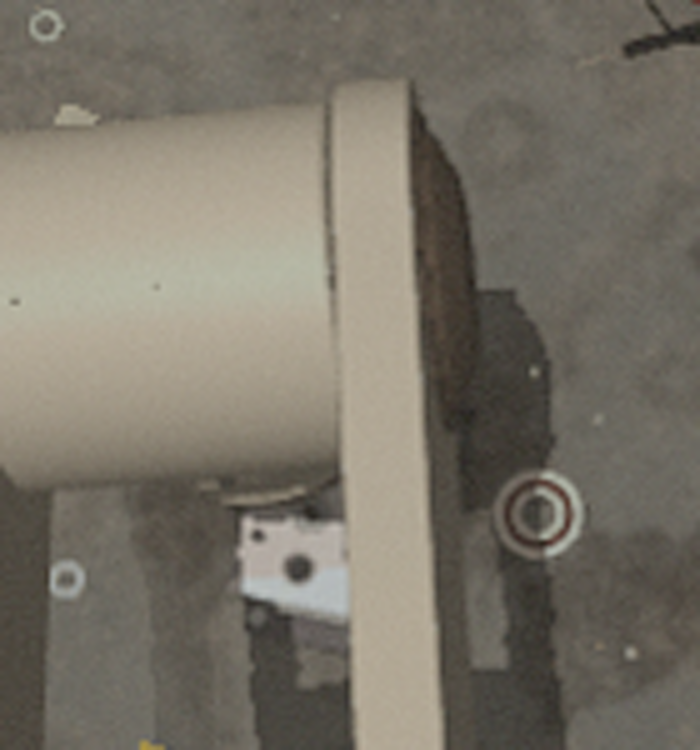

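```bash
python3 -c "
from h import *
g=lambda x,y,k,o:((x+.5)/k-.5+o[0],(y+.5)/k-.5+o[1])
a=g(298,567,5,(140,120)); b=g(248,499,5,(140,80))
print(plane('top',a,.113),plane('scene',b,.113),tri(b,a))
yaw=1.378-np.pi/2; p=np.array([.4825,.1305])-.06*np.array([np.cos(yaw),np.sin(yaw)]); print('pred',p)
print(proj('top',[*p,.113]),a,proj('scene',[*p,.113]),b)
"
python3 - <<'E'
import cv2
for n in('s5','t5'):
    im=cv2.imread(f'pics/{n}.png')
    x0,y0=(175,165) if n=='s5' else (180,215)
    c=cv2.resize(im[y0:y0+40,x0:x0+50],None,fx=14,fy=14,interpolation=cv2.INTER_CUBIC); cv2.imwrite(f'pics/{n}d.png',c)
E
```

```text
[0.42499368 0.13995155] [0.42614533 0.14403808] (array([0.42400841, 0.14024991, 0.11670262]), np.float64(0.0022746145913763926))
pred [0.42361166 0.14199625]
[198.20837276 233.6454492 ] (199.2, 233.0) [189.20586759 180.20732685] (189.2, 179.4)
```

View pics/t5d.png

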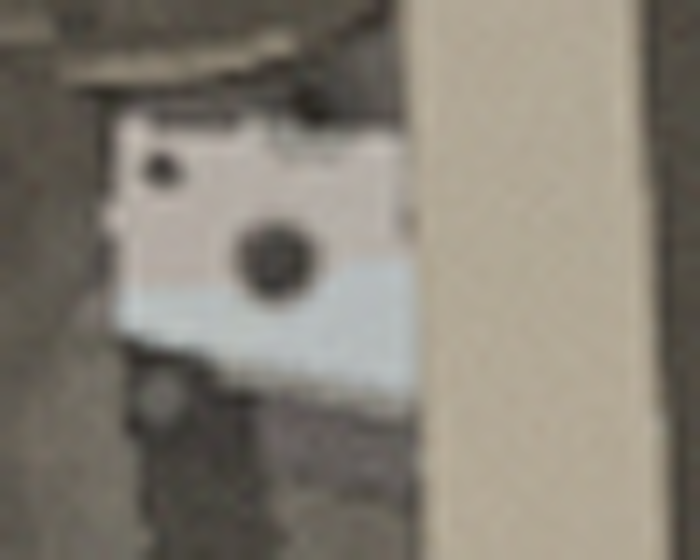

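View pics/s5d.png

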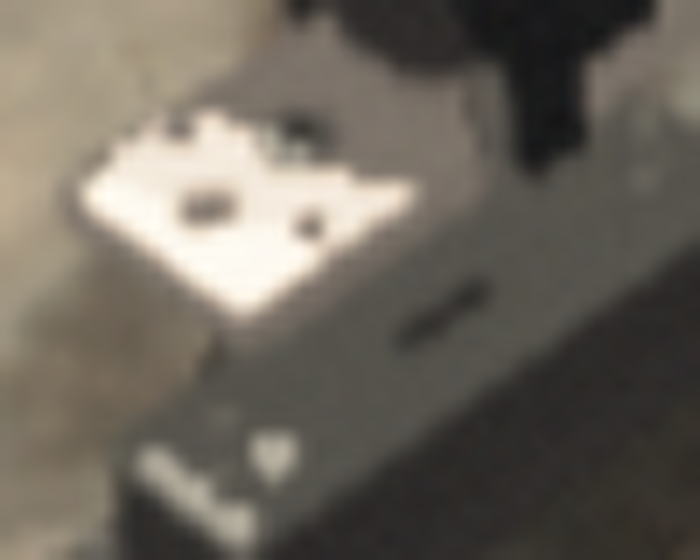

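```bash
python3 -c "
from h import *
g=lambda x,y,k,o:((x+.5)/k-.5+o[0],(y+.5)/k-.5+o[1])
for z in (.04,.045,.05,.054):
  print(z,plane('scene',g(306,148,6,(170,150)),z),plane('scene',g(125,275,6,(170,150)),z),plane('top',g(291,200,5,(155,145)),z),plane('top',g(231,456,5,(155,145)),z))
print(plane('scene',g(219,221,6,(170,150)),.04))
s=cv2.imread('pics/scene0.png'); crop(s,178,165,70,50,11,'pin_s')
s=cv2.imread('pics/top0.png'); crop(s,185,172,50,80,9,'pin_t')
"
```

```text
0.04 [0.54998618 0.13197796] [0.43038043 0.15517123] [0.5417041  0.12337142] [0.42331884 0.14712827]
0.045 [0.54572511 0.12853168] [0.42688851 0.1515758 ] [0.54081185 0.12275729] [0.42303451 0.14639215]
0.05 [0.54146404 0.12508541] [0.42339659 0.14798037] [0.53991961 0.12214317] [0.42275017 0.14565603]
0.054 [0.53805519 0.12232839] [0.42060306 0.14510403] [0.53920581 0.12165187] [0.4225227  0.14506713]
[0.48406574 0.13829707]
```

View pics/pin_s.png

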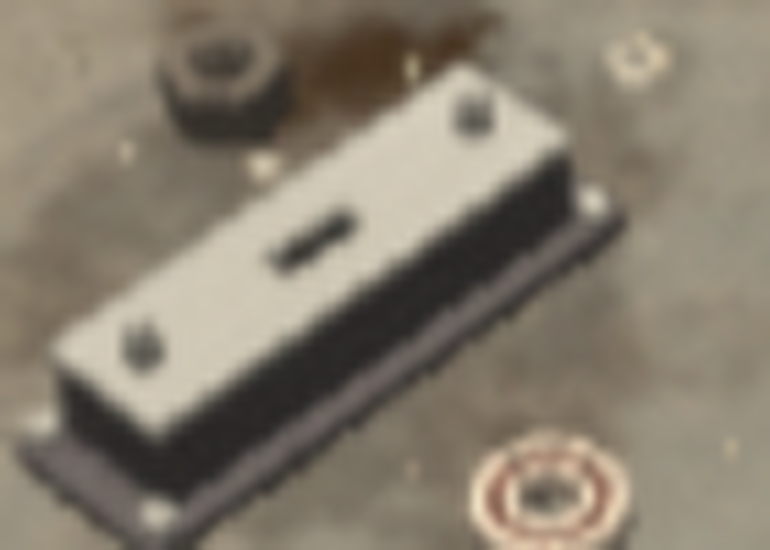

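View pics/pin_t.png

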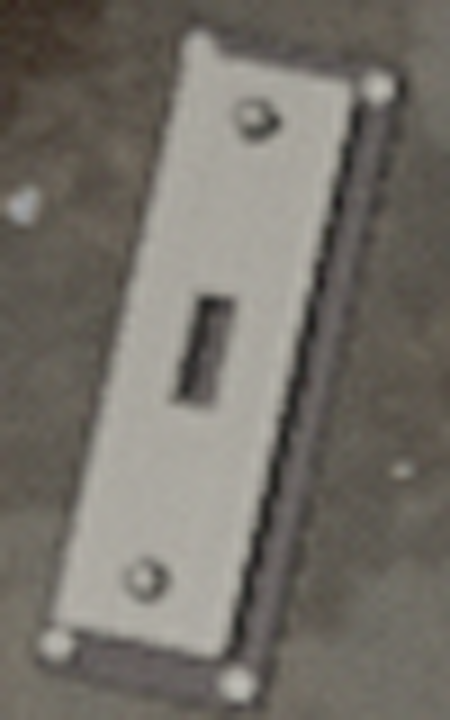

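```bash
python3 go.py .4803 .136 .23 1.3735
```

```text
slide [0.0054, 0.0417, 0.0036] turn [-0.0001, 0.0032, -0.0004]
now 6.53 [0.4828 0.13   0.2717] [-1.5707e+00  4.0000e-04  1.3767e+00] F [-0.7 -0.2 -2.9] w 0.0539 q [ 0.11  0.08  1.79 -0.    1.27 -1.27]
```

apply_moves([
  {"claw":45,"slide":[0.005,0.01,0.003],"turn":[0,0.003,0]},
  {"claw":45,"slide":[0.0055,0.025,0.0035],"turn":[0,0.003,0]},
  {"claw":45,"slide":[0.0055,0.035,0.0035],"turn":[0,0.003,0]},
  {"claw":45,"slide":[0.0055,0.04,0.0035],"turn":[0,0.003,0]},
  {"claw":45,"slide":[0.0055,0.04,0.0035],"turn":[0,0.003,0]},
  {"claw":45,"slide":[0.0055,0.04,0.0035],"turn":[0,0.003,0]},
])

```text
t: 7.03
tcp_pos: [0.4804, 0.1367, 0.2318]
ee_rot: [-1.57, 0.0, 1.374]
ft_force: [-0.3, 0.1, -3.0]
grip_width: 0.0541
```

```bash
python3 go.py .4803 .136 .23 1.3735; python3 -c "
from h import *
s=grab('scene','s6'); crop(s,170,145,90,75,8,'s6c')
s=grab('top','t6'); crop(s,170,140,70,120,5,'t6c')"
```

```text
slide [-0.0007, 0.0018, -0.0] turn [-0.0003, 0.0002, -0.0003]
now 7.03 [0.4804 0.1367 0.2318] [-1.5705e+00  3.0000e-04  1.3737e+00] F [-0.3  0.1 -3. ] w 0.0541 q [ 0.12  0.12  1.84 -0.    1.18 -1.25]
```

View pics/s6c.png

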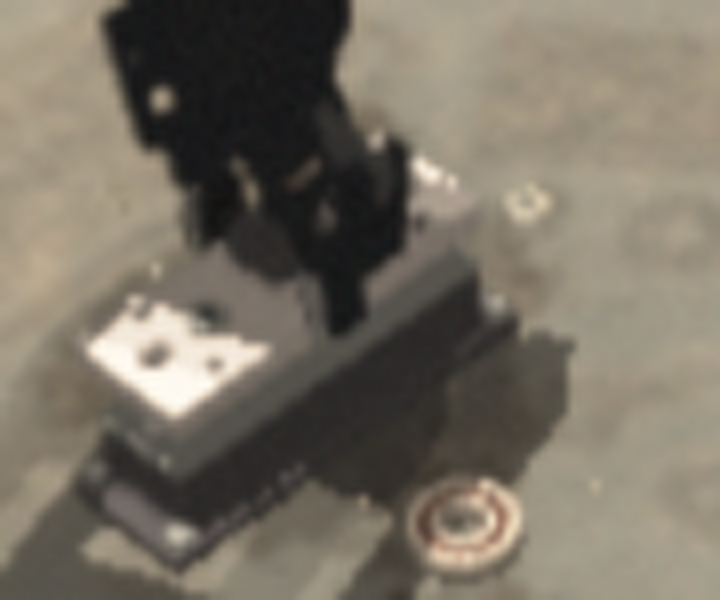

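View pics/t6c.png

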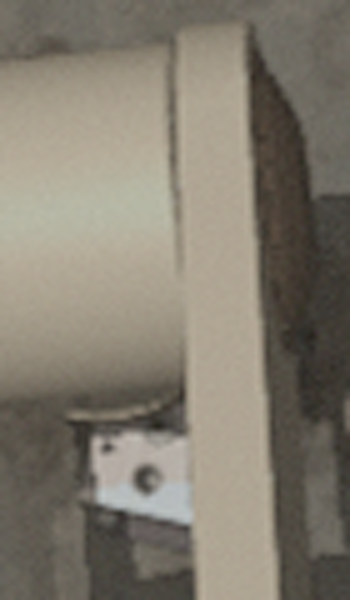

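```bash
python3 -c "
from h import *
g=lambda x,y,k,o:np.array(((x+.5)/k-.5+o[0],(y+.5)/k-.5+o[1]))
a=g(155,353,8,(170,145)); b=g(420,220,8,(170,145)); z=.0738
A=plane('scene',a,z);B=plane('scene',b,z);print('scene holes',A,B,'mid',(A+B)/2,'len',np.linalg.norm(A-B))
t=g(149,478,5,(170,140)); print('top near',plane('top',t,z))
for n,off in (('scene',(.0841-.081+.0,)),):pass
# seat outlines in scene: corners
q=[(462,62),(572,138),(155,440),(50,355)]
C=np.array([plane('scene',g(x,y,11,(178,165)),.04) for x,y in q]);print('scene seat corners',C,C.mean(0))
s=cv2.imread('pics/scene0.png');
"
python3 - <<'E'
import cv2
im=cv2.imread('pics/s6.png')
cv2.imwrite('pics/s6d.png',cv2.resize(im[175:200,178:203],None,fx=20,fy=20,interpolation=cv2.INTER_CUBIC))
cv2.imwrite('pics/s6e.png',cv2.resize(im[160:185,212:237],None,fx=20,fy=20,interpolation=cv2.INTER_CUBIC))
im=cv2.imread('pics/t6.png')
cv2.imwrite('pics/t6d.png',cv2.resize(im[222:247,185:210],None,fx=20,fy=20,interpolation=cv2.INTER_CUBIC))
E
```

```text
scene holes [0.42556646 0.15111586] [0.53123871 0.1104265 ] mid [0.47840259 0.13077118] len 0.11323537146005357
top near [0.42266765 0.14527419]
scene seat corners [[0.56358888 0.14551873]
 [0.55359205 0.10114698]
 [0.40364662 0.1295753 ]
 [0.41331204 0.17250555]] [0.4835349  0.13718664]
```

View pics/s6d.png

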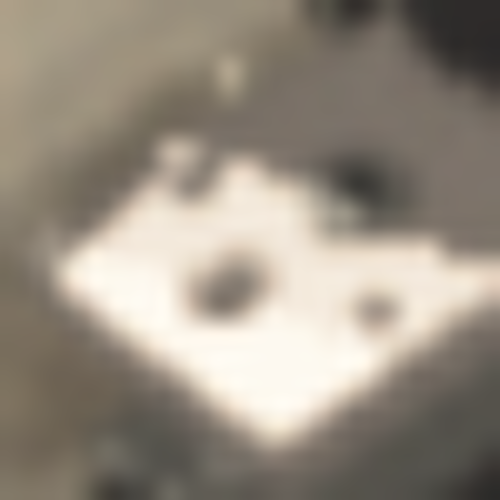

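View pics/s6e.png

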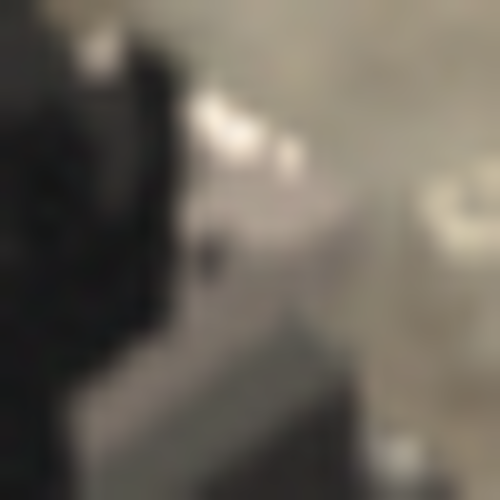

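View pics/t6d.png

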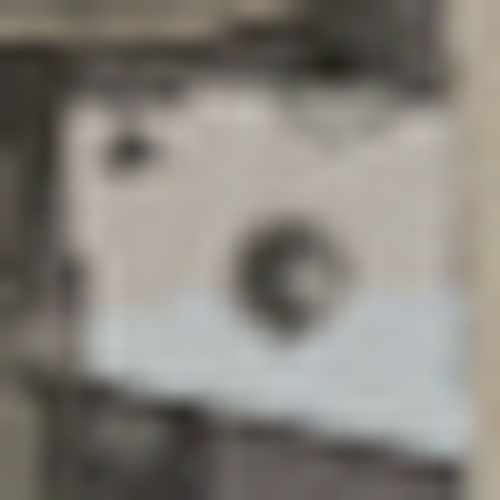

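apply_moves([
  {"claw":45,"slide":[0,0.003,0],"turn":[0,0,0]},
  {"claw":45,"slide":[0,0.005,0],"turn":[0,0,0]},
  {"claw":45,"slide":[0,0.007,0],"turn":[0,0,0]},
  {"claw":45,"slide":[0,0.009,0],"turn":[0,0,0]},
  {"claw":45,"slide":[0,0.011,0],"turn":[0,0,0]},
  {"claw":45,"slide":[0,0.011,0],"turn":[0,0,0]},
])

```text
t: 7.63
tcp_pos: [0.4802, 0.1368, 0.2204]
ee_rot: [-1.57, 0.0, 1.374]
ft_force: [-0.5, 0.1, -3.4]
grip_width: 0.054
```

```bash
python3 go.py .4803 .136 .21 1.3735
```

```text
slide [-0.0008, 0.0104, -0.0003] turn [-0.0006, 0.0005, -0.0002]
now 7.63 [0.4802 0.1368 0.2204] [-1.5702e+00  2.0000e-04  1.3740e+00] F [-0.5  0.1 -3.4] w 0.054 q [ 0.12  0.13  1.85 -0.    1.16 -1.25]
```

apply_moves([
  {"claw":45,"slide":[0,0.0015,0],"turn":[0,0,0]},
  {"claw":45,"slide":[0,0.003,0],"turn":[0,0,0]},
  {"claw":45,"slide":[0,0.0045,0],"turn":[0,0,0]},
  {"claw":45,"slide":[0,0.0045,0],"turn":[0,0,0]},
])

```text
t: 7.97
tcp_pos: [0.4802, 0.1368, 0.216]
ee_rot: [-1.57, 0.0, 1.374]
ft_force: [-0.7, -0.2, -3.1]
grip_width: 0.0542
```

apply_moves([
  {"claw":45,"slide":[0,0.0015,0],"turn":[0,0,0]},
  {"claw":45,"slide":[0,0.003,0],"turn":[0,0,0]},
  {"claw":45,"slide":[0,0.0035,0],"turn":[0,0,0]},
  {"claw":45,"slide":[0,0.0035,0],"turn":[0,0,0]},
])

```text
t: 8.3
tcp_pos: [0.4803, 0.1368, 0.2126]
ee_rot: [-1.571, 0.0, 1.374]
ft_force: [0.7, 0.2, -2.4]
grip_width: 0.0542
```

Pins are entering without load. On down to the seat.

apply_moves([
  {"claw":45,"slide":[0,0.001,0],"turn":[0,0,0]},
  {"claw":45,"slide":[0,0.002,0],"turn":[0,0,0]},
  {"claw":45,"slide":[0,0.003,0],"turn":[0,0,0]},
  {"claw":45,"slide":[0,0.003,0],"turn":[0,0,0]},
  {"claw":45,"slide":[0,0.003,0],"turn":[0,0,0]},
])

```text
t: 8.72
tcp_pos: [0.4803, 0.1369, 0.2103]
ee_rot: [-1.571, 0.0, 1.374]
ft_force: [-4.2, 0.0, 7.0]
grip_width: 0.0545
```

```bash
python3 go.py .4803 .136 .21 1.3735; python3 -c "
from h import *
s=grab('scene','s7'); crop(s,170,145,90,75,8,'s7c')"
```

```text
slide [-0.0008, 0.0003, -0.0001] turn [0.0002, 0.0005, -0.0]
now 8.72 [0.4803 0.1369 0.2103] [-1.571  0.     1.374] F [-4.2  0.   7. ] w 0.0545 q [ 0.12  0.15  1.86 -0.    1.14 -1.25]
```

View pics/s7c.png

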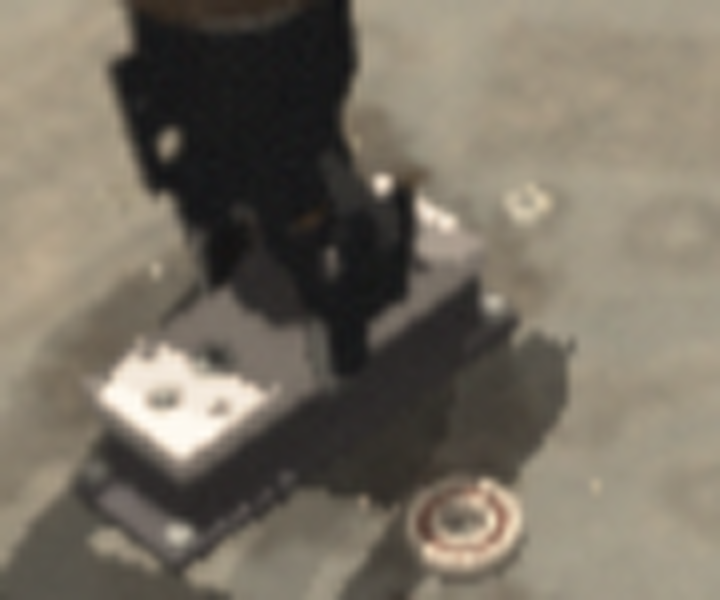

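apply_moves([
  {"claw":80,"slide":[0,0,0],"turn":[0,0,0]},
  {"claw":80,"slide":[0,0,0],"turn":[0,0,0]},
  {"claw":80,"slide":[0,0,0],"turn":[0,0,0]},
  {"claw":80,"slide":[0,-0.01,0],"turn":[0,0,0]},
  {"claw":80,"slide":[0,-0.03,0],"turn":[0,0,0]},
  {"claw":80,"slide":[0,-0.06,0],"turn":[0,0,0]},
  {"claw":80,"slide":[0,-0.09,0],"turn":[0,0,0]},
  {"claw":80,"slide":[0.04,-0.1,0],"turn":[0,0,0]},
  {"claw":80,"slide":[0.08,-0.1,0],"turn":[0,0,0]},
  {"claw":60,"slide":[0.12,-0.1,0],"turn":[0,0,0]},
])

```text
t: 9.6
tcp_pos: [0.504, 0.2558, 0.3121]
ee_rot: [-1.573, -0.001, 1.372]
ft_force: [0.3, -1.0, -1.3]
grip_width: 0.0578
```

apply_moves([
  {"claw":45,"slide":[0.04,0,0],"turn":[0,0,0]},
  {"claw":45,"slide":[0.07,0,0],"turn":[0,0,0]},
  {"claw":45,"slide":[0.07,0,0],"turn":[0,0,0]},
])

```text
t: 9.85
tcp_pos: [0.5175, 0.3276, 0.3101]
ee_rot: [-1.571, -0.001, 1.377]
ft_force: [0.1, 0.5, -0.5]
grip_width: 0.0387
```

```bash
python3 go.py .4803 .1368 .27 1.3735; python3 -c "
from h import *
s=grab('scene','s8'); crop(s,160,140,110,80,6,'s8c')
s=grab('top','t8'); crop(s,165,160,110,105,6,'t8c')"
```

```text
slide [-0.1944, 0.0399, -0.0002] turn [-0.0, 0.0036, 0.0013]
now 9.85 [0.5175 0.3276 0.3101] [-1.5708e+00 -1.3000e-03  1.3771e+00] F [ 0.1  0.5 -0.5] w 0.0387 q [ 0.44  0.27  1.48  0.    1.39 -0.94]
```

View pics/s8c.png

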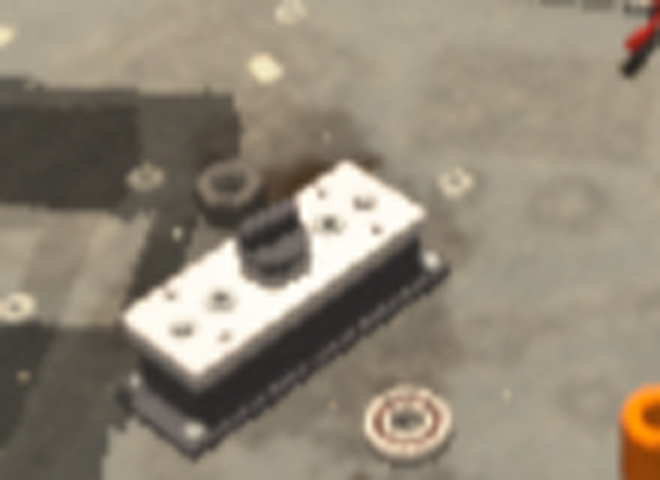

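View pics/t8c.png

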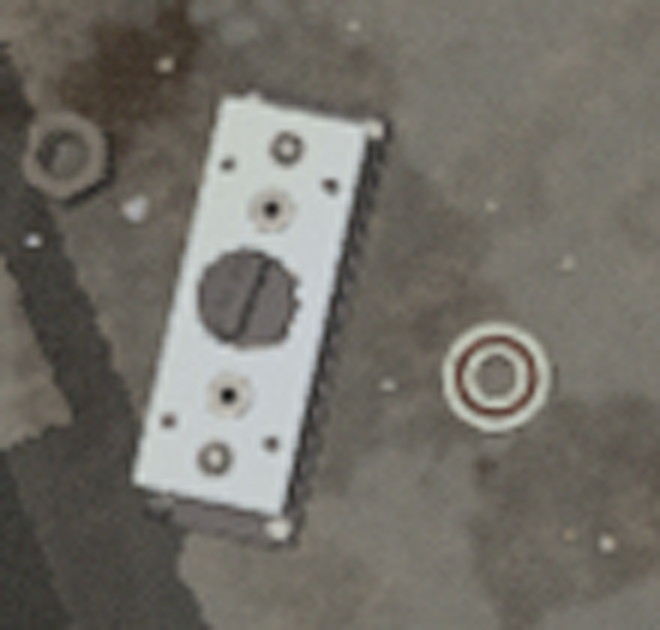

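Run:
```python
from meas import *
t=cv2.imread('pics/t8.png'); s=cv2.imread('pics/s8.png')
def enh(im,x,y,w,h,k,o):
    c=cv2.resize(im[y:y+h,x:x+w],None,fx=k,fy=k,interpolation=cv2.INTER_CUBIC)
    c=np.clip((c.astype(float)-20)*2.2,0,255).astype(np.uint8); cv2.imwrite(f'pics/{o}.png',c)
enh(t,194,198,24,24,24,'t8k'); enh(s,196,170,22,22,24,'s8k')
for thr in (130,140,150): print("plate",platepose(t,(185,172,48,75),.052,thr))
```

```text
plate (array([0.48187341, 0.13476071]), (58.877052307128906, 154.3175811767578), np.float32(-0.19757366))
plate (array([0.48166516, 0.13466029]), (58.160377502441406, 153.1952362060547), np.float32(-0.19667342))
plate (array([0.48163812, 0.13466968]), (57.454307556152344, 152.5289764404297), np.float32(-0.19543038))
```

View pics/t8k.png

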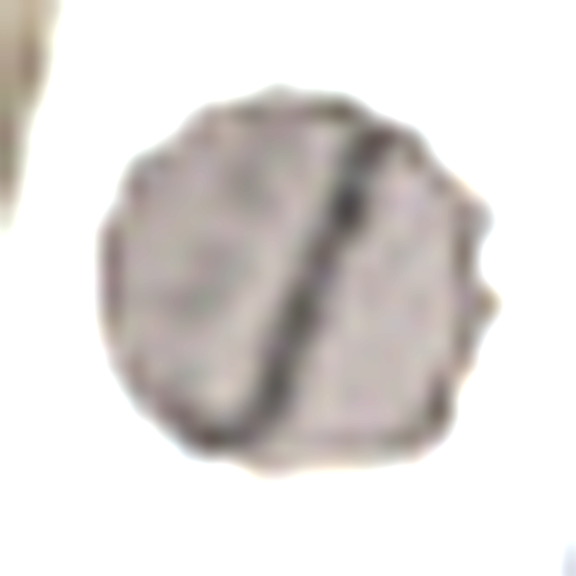

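View pics/s8k.png

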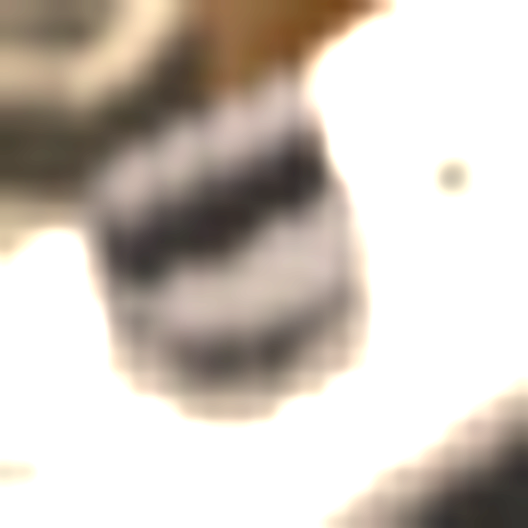

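Run:
```python
from meas import *
def ln(n,a,b,o,k,z):
    g=lambda p:np.array(((p[0]+.5)/k-.5+o[0],(p[1]+.5)/k-.5+o[1]))
    A,B=plane(n,g(a),z),plane(n,g(b),z); d=B-A
    print(n,A,B,"mid",(A+B)/2,"len",np.linalg.norm(d),"yaw",np.arctan2(d[1],d[0]))
ln('top',(235,435),(372,130),(194,198),24,.077)
ln('top',(270,390),(350,200),(194,198),24,.077)
ln('scene',(95,215),(305,120),(196,170),24,.0845)  # upper edge of side face
ln('scene',(125,280),(325,195),(196,170),24,.070)
# intensity-based: dark pixel PCA inside disc, top
for fn,o in (('t8',(194,198)),('top0',None)):
    im=cv2.cvtColor(cv2.imread(f'pics/{fn}.png'),cv2.COLOR_BGR2GRAY)
    c=proj('top',[.481,.136,.077]) if o else proj('top',[.534,-.2166,.037])
    k=8; x0,y0=int(c[0])-8,int(c[1])-8
    q=cv2.resize(im[y0:y0+17,x0:x0+17],None,fx=k,fy=k,interpolation=cv2.INTER_CUBIC).astype(float)
    yy,xx=np.mgrid[:q.shape[0],:q.shape[1]]
    P=(np.stack([xx,yy],-1)+.5)/k-.5+[x0,y0]
    w=np.zeros_like(q); rr=np.hypot(P[...,0]-c[0],P[...,1]-c[1])
    for rad in (4.5,5.5,6.5):
        m=rr<rad; th=np.percentile(q[m],15); w=np.where(m&(q<th+6),th+6-q,0)
        pts=P[w>0]; ww=w[w>0]; mu=(pts*ww[:,None]).sum(0)/ww.sum(); d=pts-mu
        C=(d*ww[:,None]).T@d; v=np.linalg.eigh(C)[1][:,1]
        z=.077 if o else .037
        A,B=plane('top',mu-5*v,z),plane('top',mu+5*v,z); e=B-A; e*=np.sign(e[0])
        print(fn,rad,"px",mu,"mid",(A+B)/2,"yaw",np.arctan2(e[1],e[0]))
```

```text
top [0.46549273 0.13763533] [0.49384388 0.12593588] mid [0.47966831 0.1317856 ] len 0.030670265935185282 yaw -0.3913740671921175
top [0.46967667 0.13455493] [0.48732514 0.12775837] mid [0.47850091 0.13115665] len 0.01891193979943841 yaw -0.367602286485769
scene [0.46624131 0.14310415] [0.4926861 0.1314476] mid [0.4794637  0.13727588] len 0.028899869720798672 yaw -0.41516701253185934
scene [0.47042045 0.14377952] [0.49503803 0.13187288] mid [0.48272924 0.1378262 ] len 0.027345811639562918 yaw -0.45049373965164435
t8 4.5 px [206.49211723 209.454722  ] mid [0.47930045 0.13106031] yaw -0.3629425303755127
t8 5.5 px [206.57552001 209.36603546] mid [0.47949955 0.13088244] yaw -0.3564532331080656
t8 6.5 px [206.23814508 209.30741627] mid [0.47962049 0.1316322 ] yaw -0.3677789114229289
top0 4.5 px [357.42383361 189.82949895] mid [ 0.53371515 -0.21190899] yaw 0.137848809375773
top0 5.5 px [357.38767613 189.59225555] mid [ 0.53427225 -0.2118382 ] yaw 0.15395203320450226
top0 6.5 px [357.41465934 189.52565778] mid [ 0.53442973 -0.21190514] yaw 0.1489340675282199
```

```bash
python3 go.py .4803 .1368 .29 1.196
```

```text
slide [-0.1909, 0.02, -0.0] turn [-0.0002, 0.1798, -0.0004]
now 9.95 [0.5173 0.3241 0.31  ] [-1.5705e+00  4.0000e-04  1.3758e+00] F [-0.  -0.5 -1. ] w 0.0385 q [ 0.43  0.27  1.49 -0.    1.39 -0.94]
```

apply_moves([
  {"claw":40,"slide":[-0.03,0,0],"turn":[0,0.06,0]},
  {"claw":40,"slide":[-0.065,0,0],"turn":[0,0.12,0]},
  {"claw":40,"slide":[-0.1,0,0],"turn":[0,0.18,0]},
  {"claw":40,"slide":[-0.135,0.005,0],"turn":[0,0.181,0]},
  {"claw":40,"slide":[-0.165,0.01,0],"turn":[0,0.181,0]},
  {"claw":40,"slide":[-0.185,0.015,0],"turn":[0,0.181,0]},
  {"claw":40,"slide":[-0.194,0.02,0],"turn":[0,0.181,0]},
  {"claw":40,"slide":[-0.194,0.02,0],"turn":[0,0.181,0]},
  {"claw":40,"slide":[-0.194,0.02,0],"turn":[0,0.181,0]},
])

```text
t: 10.7
tcp_pos: [0.4795, 0.1326, 0.2902]
ee_rot: [-1.571, -0.0, 1.191]
ft_force: [-0.2, 0.2, 1.0]
grip_width: 0.0341
```

```bash
python3 go.py .4803 .1368 .247 1.196
```

```text
slide [0.0042, 0.0432, 0.0008] turn [0.0002, -0.0046, 0.0003]
now 10.7 [0.4795 0.1326 0.2902] [-1.5710e+00 -3.0000e-04  1.1914e+00] F [-0.2  0.2  1. ] w 0.0341 q [ 0.11  0.06  1.78  0.    1.31 -1.08]
```

apply_moves([
  {"claw":40,"slide":[0.004,0,0.001],"turn":[0,-0.004,0]},
  {"claw":40,"slide":[0.004,0.01,0.001],"turn":[0,-0.004,0]},
  {"claw":40,"slide":[0.004,0.02,0.001],"turn":[0,-0.004,0]},
  {"claw":40,"slide":[0.004,0.03,0.001],"turn":[0,-0.004,0]},
  {"claw":40,"slide":[0.004,0.04,0.001],"turn":[0,-0.004,0]},
  {"claw":40,"slide":[0.004,0.043,0.001],"turn":[0,-0.004,0]},
  {"claw":40,"slide":[0.004,0.043,0.001],"turn":[0,-0.004,0]},
])

```text
t: 11.28
tcp_pos: [0.4798, 0.137, 0.2454]
ee_rot: [-1.569, 0.001, 1.197]
ft_force: [-0.6, 0.0, 0.5]
grip_width: 0.0344
```

```bash
python3 go.py .4803 .1368 .247 1.196; python3 -c "
from h import *
s=grab('scene','s9'); crop(s,160,120,100,100,6,'s9c')"
```

```text
slide [-0.0001, -0.0016, -0.0005] turn [-0.0019, 0.0011, -0.0012]
now 11.28 [0.4798 0.137  0.2454] [-1.5689e+00  1.2000e-03  1.1971e+00] F [-0.6  0.   0.5] w 0.0344 q [ 0.12  0.11  1.82 -0.    1.22 -1.07]
```

View pics/s9c.png

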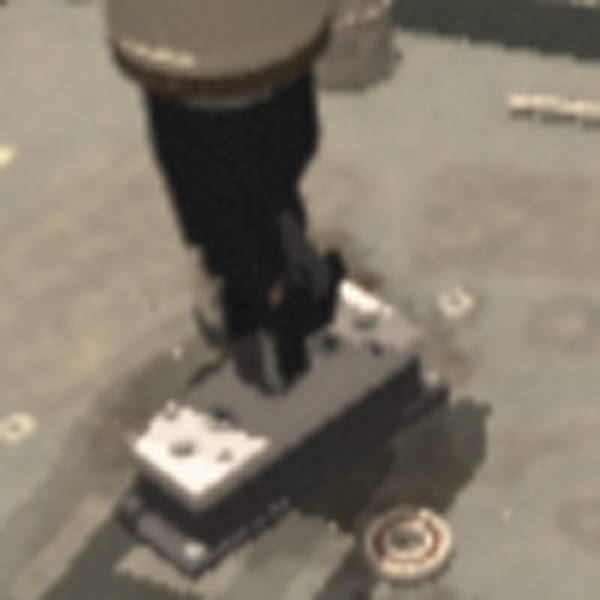

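apply_moves([
  {"claw":3,"slide":[0,0,0],"turn":[0,0,0]},
  {"claw":3,"slide":[0,0,0],"turn":[0,0,0]},
  {"claw":3,"slide":[0,0,0],"turn":[0,0,0]},
  {"claw":3,"slide":[0,0,0],"turn":[0,0,0]},
  {"claw":3,"slide":[0,0,0],"turn":[0,0,0]},
], force=60)

```text
t: 11.75
tcp_pos: [0.4802, 0.137, 0.2473]
ee_rot: [-1.572, -0.0, 1.197]
ft_force: [1.0, 1.6, 2.5]
grip_width: 0.0068
```

apply_moves([
  {"claw":3,"slide":[0,0,0],"turn":[0,-0.05,0]},
  {"claw":3,"slide":[0,0,0],"turn":[0,-0.1,0]},
  {"claw":3,"slide":[0,0,0],"turn":[0,-0.15,0]},
  {"claw":3,"slide":[0,0,0],"turn":[0,-0.177,0]},
  {"claw":3,"slide":[0,0,0],"turn":[0,-0.177,0]},
  {"claw":3,"slide":[0,0,0],"turn":[0,-0.177,0]},
])

```text
t: 12.25
tcp_pos: [0.4802, 0.1369, 0.247]
ee_rot: [-1.571, 0.0, 1.373]
ft_force: [1.9, -1.7, 3.5]
grip_width: 0.0067
```

```bash
python3 go.py .4803 .1368 .234 1.3735; python3 -c "
from plant import r
print(r.get_state()['ft_torque'])"
```

```text
slide [-0.0001, 0.013, -0.0001] turn [0.0006, -0.0006, -0.0002]
now 12.25 [0.4802 0.1369 0.247 ] [-1.5714e+00  2.0000e-04  1.3729e+00] F [ 1.9 -1.7  3.5] w 0.0067 q [ 0.12  0.1   1.82 -0.    1.22 -1.25]
[-0.34518438 -0.31842337  0.02195581]
```

apply_moves([
  {"claw":3,"slide":[0,0.002,0],"turn":[0,0,0]},
  {"claw":3,"slide":[0,0.004,0],"turn":[0,0,0]},
  {"claw":3,"slide":[0,0.006,0],"turn":[0,0,0]},
  {"claw":3,"slide":[0,0.006,0],"turn":[0,0,0]},
  {"claw":3,"slide":[0,0.006,0],"turn":[0,0,0]},
])

```text
t: 12.67
tcp_pos: [0.4802, 0.137, 0.2408]
ee_rot: [-1.571, 0.0, 1.374]
ft_force: [3.1, -3.2, 4.9]
grip_width: 0.0066
```

apply_moves([
  {"claw":3,"slide":[0,0.002,0],"turn":[0,0,0]},
  {"claw":3,"slide":[0,0.004,0],"turn":[0,0,0]},
  {"claw":3,"slide":[0,0.006,0],"turn":[0,0,0]},
  {"claw":3,"slide":[0,0.006,0],"turn":[0,0,0]},
  {"claw":3,"slide":[0,0.006,0],"turn":[0,0,0]},
])

```text
t: 13.08
tcp_pos: [0.4802, 0.137, 0.2354]
ee_rot: [-1.571, -0.0, 1.374]
ft_force: [0.7, -2.2, 11.2]
grip_width: 0.007
```

```bash
python3 go.py .4803 .1368 .234 1.3735; python3 -c "
from h import *
print(r.get_state()['ft_torque'])
s=grab('scene','s10'); crop(s,160,120,100,100,6,'s10c')"
```

```text
slide [-0.0002, 0.0014, -0.0001] turn [0.0007, 0.0004, 0.0]
now 13.08 [0.4802 0.137  0.2354] [-1.5715 -0.      1.3739] F [ 0.7 -2.2 11.2] w 0.007 q [ 0.12  0.12  1.83 -0.    1.19 -1.25]
[-0.57580989 -0.11750949 -0.01704088]
```

View pics/s10c.png

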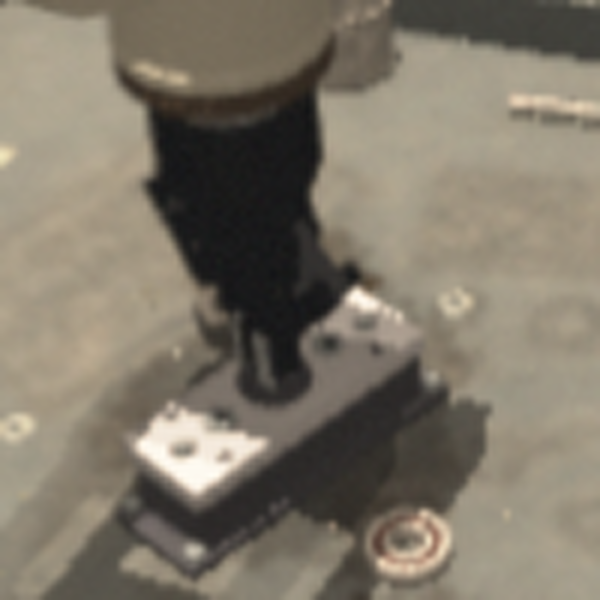

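apply_moves([
  {"claw":3,"slide":[0,0.001,0],"turn":[0,0,0]},
  {"claw":3,"slide":[0,0.0015,0],"turn":[0,0,0]},
  {"claw":3,"slide":[0,0.0015,0],"turn":[0,0,0]},
])

```text
t: 13.38
tcp_pos: [0.4803, 0.1371, 0.2351]
ee_rot: [-1.572, -0.0, 1.374]
ft_force: [-6.2, -4.0, 29.8]
grip_width: 0.0069
```

apply_moves([
  {"claw":3,"slide":[0,-0.0007,0],"turn":[0,0.03,0]},
  {"claw":3,"slide":[0,-0.0007,0],"turn":[0,0.1,0]},
  {"claw":3,"slide":[0,-0.0007,0],"turn":[0,0.18,0]},
  {"claw":3,"slide":[0,-0.0007,0],"turn":[0,0.26,0]},
  {"claw":3,"slide":[0,-0.0007,0],"turn":[0,0.34,0]},
  {"claw":3,"slide":[0,-0.0007,0],"turn":[0,0.42,0]},
  {"claw":3,"slide":[0,-0.0007,0],"turn":[0,0.5,0]},
  {"claw":3,"slide":[0,-0.0007,0],"turn":[0,0.58,0]},
  {"claw":3,"slide":[0,-0.0007,0],"turn":[0,0.66,0]},
  {"claw":3,"slide":[0,-0.0007,0],"turn":[0,0.66,0]},
])

```text
t: 14.22
tcp_pos: [0.4805, 0.1375, 0.2353]
ee_rot: [-1.571, -0.003, 0.708]
ft_force: [1.1, 4.0, 18.0]
grip_width: 0.0068
```

```bash
python3 go.py .4803 .1368 .2351 0.02; python3 -c "
from h import *
print(r.get_state()['ft_torque'])"
```

```text
slide [-0.0006, 0.0002, -0.0004] turn [-0.0005, 0.6883, 0.0028]
now 14.22 [0.4805 0.1375 0.2353] [-1.5713 -0.0027  0.7083] F [ 1.1  4.  18. ] w 0.0068 q [ 0.12  0.12  1.83  0.    1.19 -0.58]
[ 0.68457591 -0.1240215   0.01503847]
```

apply_moves([
  {"claw":3,"slide":[0,0,0],"turn":[0,0.08,0]},
  {"claw":3,"slide":[0,0,0],"turn":[0,0.16,0]},
  {"claw":3,"slide":[0,0,0],"turn":[0,0.24,0]},
  {"claw":3,"slide":[0,0,0],"turn":[0,0.32,0]},
  {"claw":3,"slide":[0,0,0],"turn":[0,0.4,0]},
  {"claw":3,"slide":[0,0,0],"turn":[0,0.48,0]},
  {"claw":3,"slide":[0,0,0],"turn":[0,0.56,0]},
  {"claw":3,"slide":[0,0,0],"turn":[0,0.63,0]},
  {"claw":3,"slide":[0,0,0],"turn":[0,0.67,0]},
  {"claw":3,"slide":[0,0,0],"turn":[0,0.67,0]},
])

```text
t: 15.05
tcp_pos: [0.4809, 0.1376, 0.2353]
ee_rot: [-1.569, -0.004, 0.041]
ft_force: [6.7, 6.3, 13.4]
grip_width: 0.0069
```

```bash
python3 go.py .4803 .1368 .2351 0.02; python3 -c "
from h import *
print(r.get_state()['ft_torque'])"
```

```text
slide [-0.0006, 0.0002, -0.0007] turn [-0.0016, 0.0208, 0.0039]
now 15.05 [0.4809 0.1376 0.2353] [-1.5692 -0.0039  0.0408] F [ 6.7  6.3 13.4] w 0.0069 q [0.12 0.12 1.83 0.   1.19 0.08]
[ 0.99172097 -1.27298517 -0.03383231]
```

apply_moves([
  {"claw":3,"slide":[0,0,0],"turn":[0,0.03,0]},
  {"claw":3,"slide":[0,0,0],"turn":[0,0.05,0]},
  {"claw":3,"slide":[0,0,0],"turn":[0,0.05,0]},
])

```text
t: 15.3
tcp_pos: [0.4808, 0.1375, 0.2353]
ee_rot: [-1.569, -0.004, -0.007]
ft_force: [6.9, 4.3, 14.6]
grip_width: 0.0068
```

```bash
python3 go.py .4803 .1368 .2351 0.02; python3 -c "
from h import *
print(r.get_state()['ft_torque'])"
```

```text
slide [-0.0005, 0.0002, -0.0007] turn [-0.0014, -0.0273, 0.0036]
now 15.3 [0.4808 0.1375 0.2353] [-1.5694 -0.0036 -0.0073] F [ 6.9  4.3 14.6] w 0.0068 q [0.12 0.12 1.83 0.   1.19 0.13]
[ 0.77738654 -1.07547095  0.30906142]
```

apply_moves([
  {"claw":40,"slide":[0,0,0],"turn":[0,-0.01,0]},
  {"claw":40,"slide":[0,0,0],"turn":[0,-0.01,0]},
  {"claw":40,"slide":[0,0,0],"turn":[0,-0.01,0]},
  {"claw":40,"slide":[0,0,0],"turn":[0,-0.01,0]},
  {"claw":40,"slide":[0,-0.02,0],"turn":[0,-0.01,0]},
  {"claw":40,"slide":[0,-0.05,0],"turn":[0,-0.01,0]},
  {"claw":40,"slide":[0,-0.08,0],"turn":[0,-0.01,0]},
  {"claw":40,"slide":[0,-0.08,-0.04],"turn":[0,-0.01,0]},
  {"claw":40,"slide":[0,-0.08,-0.04],"turn":[0,-0.01,0]},
])

```text
t: 16.05
tcp_pos: [0.48, 0.0939, 0.3154]
ee_rot: [-1.572, -0.002, 0.003]
ft_force: [-0.2, -1.4, -1.3]
grip_width: 0.0345
```

```bash
python3 go.py .52 .33 .32 0.2
```

```text
slide [0.0408, -0.0049, 0.236] turn [0.0017, -0.1968, 0.0019]
now 16.05 [0.48   0.0939 0.3154] [-1.5723 -0.0021  0.0032] F [-0.2 -1.4 -1.3] w 0.0345 q [ 0.04  0.02  1.76 -0.    1.36  0.03]
```

Move well aside (+y) for a clear view.

apply_moves([
  {"claw":40,"slide":[0.005,0,0.03],"turn":[0,0,0]},
  {"claw":40,"slide":[0.01,0,0.065],"turn":[0,0,0]},
  {"claw":40,"slide":[0.015,0,0.1],"turn":[0,0,0]},
  {"claw":40,"slide":[0.02,0,0.135],"turn":[0,0,0]},
  {"claw":40,"slide":[0.03,0,0.17],"turn":[0,0,0]},
  {"claw":40,"slide":[0.035,0,0.2],"turn":[0,0,0]},
  {"claw":40,"slide":[0.04,0,0.225],"turn":[0,0,0]},
  {"claw":40,"slide":[0.04,0,0.24],"turn":[0,0,0]},
  {"claw":40,"slide":[0.04,0,0.24],"turn":[0,0,0]},
  {"claw":40,"slide":[0.04,0,0.24],"turn":[0,0,0]},
])

```text
t: 16.88
tcp_pos: [0.5186, 0.3372, 0.3133]
ee_rot: [-1.572, 0.001, 0.005]
ft_force: [-0.6, -0.5, -0.8]
grip_width: 0.0341
```

```bash
python3 -c "
from h import *
s=grab('scene','s11'); crop(s,160,140,110,80,6,'s11c')
s=grab('top','t11'); crop(s,165,160,110,105,6,'t11c')"
```

```text
(no output)
```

View pics/s11c.png

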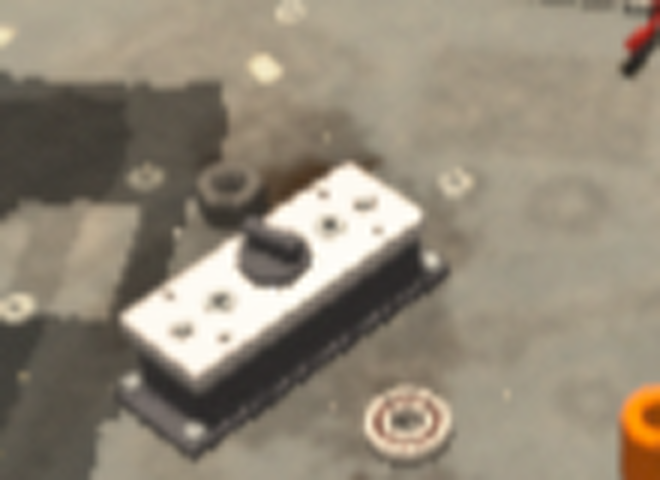

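View pics/t11c.png

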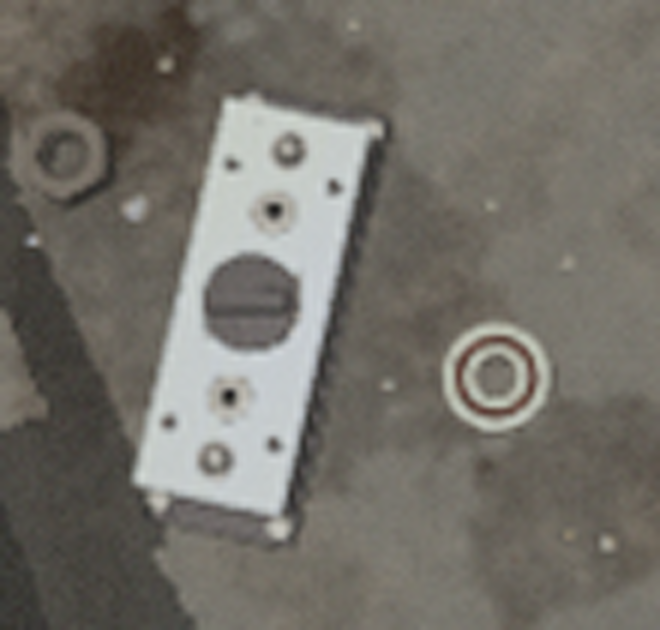

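```bash
python3 -c "
from plant import r
print(r.close_job())"
```

```text
the job is handed in; nothing more can be done
None
```

The drill-jig plate is seated on the jig base with both dowel pins through its holes, and the wing knob is fastened; I handed the job in at about 17 s of the 59 s limit.

- **Plate:** I gripped it across its width and lowered it onto the base. The pins took it with almost no load, and it touched down at the expected height. The pins show in both holes.
- **Knob:** I turned the wing about 0.18 rad into line with the plate and pushed it in about 12 mm, to a hard stop. While holding it in, I turned it clockwise about 1.36 rad, until the torque rose sharply at its stop. I then let go.
- **Last check:** Pictures taken with the gripper clear show the wing crosswise and the disc staying low on the plate, with the plate flat. I judged the knob's final depth from these pictures and did not measure it. The bearing and the black nut look unmoved.
- **Forces:** The highest reading was about 30 N, from the fingers at the knob's bottom stop, and I eased off before turning.
- **Disagreement:** The two cameras differed by 3–5 mm in absolute position, so I lined up the plate by comparing hole and pin positions within each view.
- **Not checked:** I slid the open gripper past the dark bushing beside the plate and probably nudged it, and I did not look at it again afterwards.

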